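Fetch the calibration weight from behind the flask and bottle

TASK

The balance needs its check weight, which stands at the back of the storage bay, behind the flask and the brown bottle. First stand both the flask and the bottle aside on the blue mat, then set the weight upright in the middle of the balance pan while they wait there, and finally put the flask and the bottle back, each upright and centred on the same round mark it came from. Keep the flask and bottle from tipping, and leave the small vial in the bay undisturbed.

Things in the scene. Friction and masses are not known exactly. Their poses are not given: they have to be found in the camera images.
- flask: Conical clear glass flask with an orange stopper, loose, 90 g, 68 mm wide at the foot, 132 mm high; origin at the centre of its underside, z up. The stopper with the flask's mouth is a straight round grip 35 mm across, from 103 to 132 mm above the underside; below it the flask widens to the foot. It starts on one of the bay's two round marks (either one).
- bottle: Brown reagent bottle with a black screw cap, loose, 300 g, 134 mm high; origin at the centre of its underside, z up. Straight round body 62 mm across up to 126 mm; the cap is 33 mm across and stands only 8 mm clear above the shoulder, so grip the body. It starts on the other round mark of the bay (the bottles at the very back of the worktop do not belong to the job).
- weight: Steel calibration weight with a neck and knob, loose, 100 g, 24 mm across, 30 mm high; origin at the centre of its underside, z up. Grips like a plain upright cylinder of 24 mm. It stands on the bay's floor behind and between the flask and the bottle; the two taller things leave no room for a gripper until they are moved.
- vial: Small brown vial with a blue cap, loose, 23 mm across, 48 mm high, in the rear left corner of the bay, some 80 mm to the left (bay's +y) of the weight; origin at the centre of its underside. A bystander: leave it where it is.
- bay: Storage bay, fixed during a run: green base plate 160 mm (x) by 240 mm (y), 6 mm thick, with a grey back panel 36 mm high along its far (+x) edge (inner face at x = +74 mm) and grey cheeks 36 mm high at both ends of its rear half (inner faces at y = +-114 mm, x = 5 to 80 mm); open to the front. Origin at the centre of the underside; x points to the back panel, y to the left, z up.
- mark_left (a point): Centre of the left (+y) round mark, a flat white disc 76 mm across with a dark edge, on the top of the bay's base plate (6 mm above the worktop), 35 mm in front of the bay's middle and 43 mm to the left; axes as the bay.
- mark_right (a point): Centre of the right (-y) round mark, like the left one, 43 mm to the right of the bay's middle line; axes as the bay.
- mat: Flat blue mat, fixed, 150 mm (x) by 250 mm (y), 3 mm thick; origin at the centre of its underside, axes along its edges. The side area; it lies on one side of the bay, the balance on the other (either way round).
- balance: Bench balance, fixed, white housing 200 mm (x) by 150 mm (y), 38 mm high, with a small blank display at its front (-x) and a round steel pan towards the rear; origin at the centre of its underside, x from the display towards the pan.
- pan (a point): Centre of the top face of the balance's round steel pan, 96 mm across, fixed, 46 mm above the worktop; axes as the balance, z up.

How it is judged:
On the way, in this order (a step that is already met when the one before it is completed fails the run):
1. flask and bottle both stand released and upright on the blue mat (their centres within its edges), the weight still in the bay where it stood (within 30 mm) (linear speed of each of flask, bottle below 0.02 m/s and angle between each of flask, bottle's own z axis and vertical below 0.15 rad and x of flask in the frame of mat between -0.075 and 0.075 m and y of flask in the frame of mat between -0.125 and 0.125 m and z of each of flask, bottle in the frame of mat below 0.01 m and contact force between each of flask, bottle and the fingers below 0.1 N and x of bottle in the frame of mat between -0.075 and 0.075 m and y of bottle in the frame of mat between -0.125 and 0.125 m and distance of weight from where it was at the start of the episode below 0.03 m), for 0.2 s.
2. the weight stands released in the middle of the pan (within 15 mm) while flask and bottle still stand on the mat (linear speed of each of weight, flask, bottle below 0.02 m/s and angle between each of weight, flask, bottle's own z axis and vertical below 0.15 rad and horizontal distance between weight and pan below 0.015 m and z of weight in the frame of pan between -0.004 and 0.006 m and contact force between each of weight, flask, bottle and the fingers below 0.1 N and x of flask in the frame of mat between -0.075 and 0.075 m and y of flask in the frame of mat between -0.125 and 0.125 m and z of each of flask, bottle in the frame of mat below 0.01 m and x of bottle in the frame of mat between -0.075 and 0.075 m and y of bottle in the frame of mat between -0.125 and 0.125 m), for 0.2 s.
3. flask and bottle stand released where each stood at the start (within 15 mm) (linear speed of each of flask, bottle below 0.02 m/s and angle between each of flask, bottle's own z axis and vertical below 0.15 rad and distance of each of flask, bottle from where it was at the start of the episode below 0.015 m and contact force between each of flask, bottle and the fingers below 0.1 N), for 0.2 s.
At the end, for the whole second after the job is handed in: The weight stands upright on the balance pan, its centre within 15 mm of the pan's; flask and bottle stand upright, each within 15 mm of where it stood at the start; the vial stands within 20 mm of its start; all released and at rest (all of step 3 and linear speed of each of weight, vial below 0.02 m/s and angle between each of weight, vial's own z axis and vertical below 0.15 rad and horizontal distance between weight and pan below 0.015 m and z of weight in the frame of pan between -0.004 and 0.006 m and contact force between weight and the fingers below 0.1 N and distance of vial from where it was at the start of the episode below 0.02 m); the robot touches nothing.
It fails at once if the flask or the bottle tips by more than 0.5 rad (angle between any of flask, bottle's own z axis and vertical above 0.5 rad).
It fails at once if the vial is shifted by more than 20 mm or tipped by more than 0.5 rad (distance of vial from where it was at the start of the episode above 0.02 m or angle between vial's own z axis and vertical above 0.5 rad).
It also fails if it takes over 144 s, if anything falls off the work surface, if the arm or the gripper's body presses on something with over 40 N, if the wrist force passes 120 N, or if a joint passes its speed limit or range.

ROBOT

A 6-joint arm with a two-finger parallel gripper is mounted at the origin on a cart in front of the work surface, level with it; the furniture and walls round the work are solid. World frame = base frame: x ahead of the robot, y to its left, z up, the work surface at z = 0. Lengths are in m, angles in rad, forces in N, time in s.
With the tool pointing down it reaches from about 0.225 to 0.875 m from the base axis. Payload 3.4 kg.
Tool frame: the origin (TCP) lies midway between the tips of the shut fingers; the grasp point (between the pads) lies 19 mm behind it (manip.grasp_offset is the distance from the TCP to the grasp point, in m); x points along the fingers, y is the direction in which the jaws open and shut, and the axes are right-handed (so a half turn about x gives the same grasp; the last joint's range is limited). The gripper opens to 85 mm and grips with 20 to 120 N. Pads are 22 mm wide; open, the fingers measure 114 mm over their backs; the gripper's body (76 mm by 85 mm) begins 54 mm behind the grasp point. The pads swing forward as they close: fully open they stand 13 mm farther back than shut.
Start: joints at [-1.278, 0.276, 1.505, -0, 1.361, -0.121], TCP at [0.231, -0.527, 0.231] pointing down, gripper open.
Joint ranges: [-2.89, 2.89], [-0.75, 2.08], [0.22, 2.7], [-1.18, 4.32], [0.11, 2.71], [-2.7, 2.7]. Speed limits (rad/s): [2.57, 2.57, 3.14, 3.14, 3.14, 3.14].

INTERFACE

Orientations are given as a unit quaternion [w, x, y, z].
In Python, from rig import manip gives the robot as it stands.
- The arm moves only by the shell command python3 -m creep 'ROWS' [OPENING] [FORCE]. ROWS is a JSON object of lists of equal length, an entry for each row: "delta_pos": the shift along the tool's x, y, z in cm, a list of three; "dr": the turn, a rotation vector about the tool's x, y, z in rad, a list of three. In form: {"delta_pos": [[dx, dy, dz], ...], "dr": [[rx, ry, rz], ...]}. A call has 1 to 10 rows; each row is the pose to reach, as a shift and turn from the pose commanded when the call began, along the tool's axes at that moment; what a row does not reach only later rows make up. A row lasts 1/10 s, in which the tool goes at most 50 mm and 8.59 degrees, less where a joint would pass 70% of its speed; a pose out of reach is approached as far as the arm can. A call with a gripper value outside its range is refused whole. OPENING is the opening, from -1 (shut) to 1 (fully open), set as the call begins (- or left out, the last holds). The fingers move at their own pace and stop on an object; FORCE is the grip in N (left out, the last holds). Time passes only in rows, so rows that repeat a pose let the fingers close. It gives the time, the measured TCP pose, the force and the opening at its end, in the units of the state.
- manip.get_state(): the state, without advancing time (a new reading comes with each control period).
- manip.get_image(name): name is "scene" or "top" or "wrist"; returns a dict with "pixels" (420x560x3 uint8, blue, green, red), "depth" (420x560 float32, m along the optical axis (not along the pixel's ray), 0 where there is no reading), "intrinsics" (3x3 intrinsics, pixels), "rvec" (rotation vector, rad) and "tvec" (3), from world to camera coordinates, as OpenCV has them. Camera axes: x right, y down, z forward; pixel columns grow to the right and rows downward; lengths in m; the calibration is good to about 2 mm. A picture is of the moment at which its call begins.
- manip.sign_off(): hands the job in, once; it reports no verdict.
The state is a dict: "clock": time; "qpos": joint angles; "qd": joint speeds; "effort": joint torques, N m; "position": TCP position; "ee_rot": TCP orientation; "contact_force": force on the tool from outside, world axes, zero at the start; "moment": the same for the moment, N m; "width": finger opening in m.
Only numpy, scipy, OpenCV 4.12 (cv2) and the standard library are available. Lean on these libraries where they do the work, as an engineer would, in place of code of your own. Each camera call takes 0.05 s, during which the arm holds its last target. There are 200 camera calls.

## Working session

There is one attempt and no reset: what is moved stays moved. The work goes in short steps, Python scripts to look and compute and a shell command to move; the robot and the scene stay as the last step left them, time stands still between calls to the robot, and variables do not carry over. Pictures are saved under pics/ and viewed, about 12 in all and at most 16, crops included, and the job is handed in when it is done.

```bash
mkdir -p pics; ls; cat > h.py <<'E'
import numpy as np, cv2
from rig import manip
from scipy.spatial.transform import Rotation as R
def img(n):
    d=manip.get_image(n); d['R']=cv2.Rodrigues(np.array(d['rvec'],float))[0]; d['t']=np.array(d['tvec'],float).reshape(3); d['K']=np.array(d['intrinsics'],float); return d
def ray(d,u,v,z):
    "pixel -> world point on plane z"
    c=-d['R'].T@d['t']; r=d['R'].T@np.linalg.inv(d['K'])@np.array([u,v,1.]); return c+r*(z-c[2])/r[2]
def cloud(d):
    v,u=np.mgrid[0:420,0:560]; p=np.stack([u,v,np.ones_like(u)],-1)@np.linalg.inv(d['K']).T*d['depth'][...,None]
    return (p-d['t'])@d['R']
def tool():
    s=manip.get_state(); q=s['ee_rot']; return np.array(s['position']),R.from_quat([q[1],q[2],q[3],q[0]])
def go(target):
    "world TCP target -> delta in tool axes, cm"
    p,r=tool(); return (r.inv().apply(np.array(target)-p)*100).round(2)
E
python3 - <<'E'
from h import *
a=img('top');b=img('scene')
cv2.imwrite('pics/top.png',a['pixels']);cv2.imwrite('pics/scene.png',b['pixels'])
s=manip.get_state();print(s);p,r=tool();print(r.as_matrix().round(3))
print(-a['R'].T@a['t'],-b['R'].T@b['t'],manip.grasp_offset)
E
```

```text
pics
{'clock': 0.1, 'qpos': array([-1.27801611e+00,  2.76518436e-01,  1.50602864e+00, -4.13207851e-05,
        1.36069661e+00, -1.21041783e-01]), 'qd': array([ 0.00011131, -0.00261396, -0.00235804, -0.0007405 ,  0.00106187,
       -0.00034639]), 'effort': array([ 1.15826770e-03, -4.17699623e+01, -2.46405548e+01, -4.46371132e-04,
        5.88315437e-03, -1.33370827e-05]), 'position': array([ 0.23103317, -0.5260163 ,  0.230525  ]), 'ee_rot': array([-0.14468903, -0.69195916, -0.14584974,  0.69208775]), 'contact_force': array([-0.2664087 , -0.68731566,  0.08560354]), 'moment': array([0.0062463 , 0.01314563, 0.01312995]), 'width': 0.08535650775305319}
[[-0.001  0.402 -0.916]
 [ 0.002 -0.916 -0.402]
 [-1.    -0.002 -0.   ]]
[0.42020102 0.02122181 1.37041149] [0.87609633 0.43977726 0.88879382] 0.0187
```

View pics/top.png

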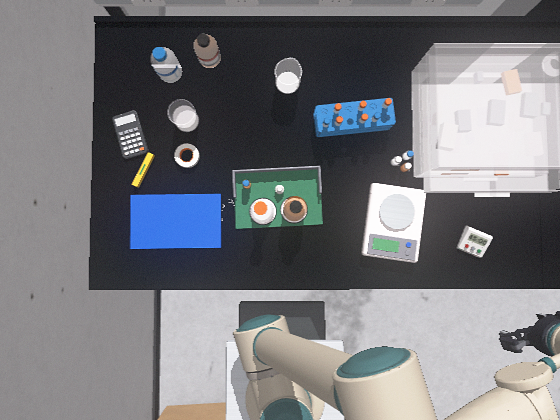

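View pics/scene.png

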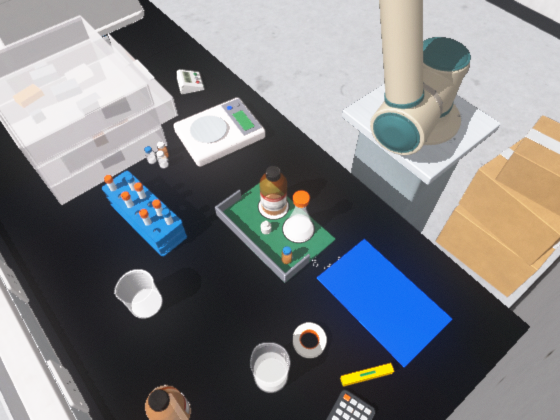

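Top view (up is +x, left is +y): mat centre about (176,221), bay (278,197), flask's orange stopper (261,208) on the left mark, bottle's cap (295,207) on the right mark. The weight is at (279,189), the vial at (246,184) and the pan at (397,212). Next I'll measure with masks.

```bash
python3 - <<'E'
from h import *
a=img('top');px=a['pixels'];hsv=cv2.cvtColor(px,cv2.COLOR_BGR2HSV);P=cloud(a)
def mask(lo,hi,box):
    m=cv2.inRange(hsv,lo,hi);k=np.zeros_like(m);u0,v0,u1,v1=box;k[v0:v1,u0:u1]=1;return m*k
def W(pts,z): return np.array([ray(a,u,v,z)[:2] for u,v in pts]).round(4)
def big(m): return max(cv2.findContours(m,0,2)[0],key=cv2.contourArea)
for n,lo,hi,box,z in [('mat',(105,150,80),(125,255,255),(110,180,228,260),.003),('bay',(60,80,30),(90,255,255),(225,160,330,235),.006)]:
    r=cv2.minAreaRect(cv2.convexHull(big(mask(lo,hi,box))));c=W(cv2.boxPoints(r),z);print(n,c.tolist(),c.mean(0))
    print(' sides',np.linalg.norm(c[1]-c[0]),np.linalg.norm(c[2]-c[1]),np.degrees(np.arctan2(*(c[1]-c[0])[::-1])),np.degrees(np.arctan2(*(c[2]-c[1])[::-1])))
for n,lo,hi,box,z in [('stopper',(3,150,150),(18,255,255),(250,198,274,224),.138),('cap',(0,0,0),(180,255,60),(285,198,308,216),.14),('vialcap',(98,120,60),(120,255,255),(238,176,254,192),.054),('weight',(0,0,120),(180,60,255),(272,183,286,194),.036)]:
    m=mask(lo,hi,box);c=big(m);(u,v),rr=cv2.minEnclosingCircle(c);M=cv2.moments(c);print(n,cv2.contourArea(c),(u,v),rr,W([(u,v),(M['m10']/M['m00'],M['m01']/M['m00'])],z).tolist(), 'z',np.median(P[c[:,0,1],c[:,0,0],2]),P[int(v),int(u)].round(3))
z=P[...,2]; sel=(z>.03)&(z<.056); sel[:, :355]=0; sel[:,435:]=0; sel[:170]=0; sel[280:]=0
c=big(sel.astype(np.uint8)*255); r=cv2.minAreaRect(c); q=W(cv2.boxPoints(r),.038);print('bal',q.tolist(),q.mean(0))
cv2.imwrite('pics/zoom.png',np.hstack([cv2.resize(px[150:270,350:440],None,fx=4,fy=4),cv2.resize(px[155:275,225:335],None,fx=4,fy=4)]))
E
```

```text
mat [[0.5521, 0.4301], [0.555, 0.1777], [0.4042, 0.1747], [0.4014, 0.4251]] [0.478175 0.3019  ]
 sides 0.2524166595135907 0.15082983789688303 -89.3417177119828 -178.8603138718128
bay [[0.6092, 0.1447], [0.6209, -0.0977], [0.4678, -0.104], [0.4563, 0.1365]] [0.53855  0.019875]
 sides 0.24268219959444903 0.15322956633757076 -87.23663053095072 -177.6436324011067
stopper 110.5 (260.2209167480469, 207.88372802734375) 6.507139205932617 [[0.5041, 0.0629], [0.5042, 0.0634]] z 0.1378370644246852 [0.506 0.063 0.139]Traceback (most recent call last):
  File "<stdin>", line 11, in <module>
ZeroDivisionError: float division by zero
```

```bash
python3 - <<'E'
from h import *
a=img('top');px=a['pixels'];P=cloud(a);z=P[...,2];v,u=np.mgrid[0:420,0:560]
def region(n,box,z0,z1,zp):
    m=(z>z0)&(z<z1)&(u>=box[0])&(v>=box[1])&(u<box[2])&(v<box[3])
    c=max(cv2.findContours(m.astype(np.uint8)*255,0,1)[0],key=cv2.contourArea);(x,y),r=cv2.minEnclosingCircle(c)
    b=cv2.boxPoints(cv2.minAreaRect(c)) 
    print(n,m.sum(),(round(x),round(y)),r,ray(a,x,y,zp)[:2].round(4),'mean',P[m].mean(0).round(4),[ray(a,*k,zp)[:2].round(3).tolist() for k in b])
region('stopper',(245,195,278,225),.125,.15,.138)
region('bottle',(278,190,312,225),.12,.138,.132)
region('cap',(278,190,312,225),.137,.15,.14)
region('weight',(270,180,288,196),.025,.05,.036)
region('vial',(236,174,256,194),.04,.07,.054)
region('balhousing',(350,170,440,280),.030,.06,.038)
region('pan',(350,170,440,280),.0435,.06,.046)
cv2.imwrite('pics/zoom.png',np.hstack([cv2.resize(px[150:270,350:440],None,fx=4,fy=4),cv2.resize(px[155:275,225:335],None,fx=4,fy=4)]))
E
```

```text
stopper 153 (260, 208) 6.871945381164551 [0.5046 0.0626] mean [0.5046 0.0624 0.138 ] [[0.521, 0.078], [0.521, 0.046], [0.489, 0.046], [0.489, 0.078]]
bottle 28 (292, 212) 0.7072067856788635 [ 0.4928 -0.0178] mean [ 0.5058 -0.0246  0.128 ] [[0.494, -0.017], [0.495, -0.018], [0.493, -0.02], [0.492, -0.019]]
cap 117 (296, 206) 6.360863208770752 [ 0.5076 -0.0258] mean [ 0.5074 -0.0257  0.1409] [[0.494, -0.011], [0.524, -0.011], [0.524, -0.041], [0.494, -0.041]]
weight 47 (280, 189) 4.137505531311035 [0.5625 0.0137] mean [0.5633 0.0133 0.0317] [[0.571, 0.024], [0.575, 0.006], [0.554, 0.002], [0.55, 0.02]]
vial 51 (246, 183) 4.155292510986328 [0.5762 0.1025] mean [0.5763 0.1032 0.0517] [[0.577, 0.117], [0.59, 0.104], [0.575, 0.089], [0.562, 0.102]]
balhousing 4042 (394, 222) 44.972312927246094 [ 0.4709 -0.2956] mean [ 0.472  -0.295   0.0407] [[0.384, -0.206], [0.58, -0.236], [0.56, -0.385], [0.363, -0.354]]
pan 1133 (397, 212) 18.55898666381836 [ 0.4998 -0.302 ] mean [ 0.4843 -0.2983  0.0466] [[0.547, -0.256], [0.547, -0.348], [0.456, -0.346], [0.456, -0.255]]
```

View pics/zoom.png

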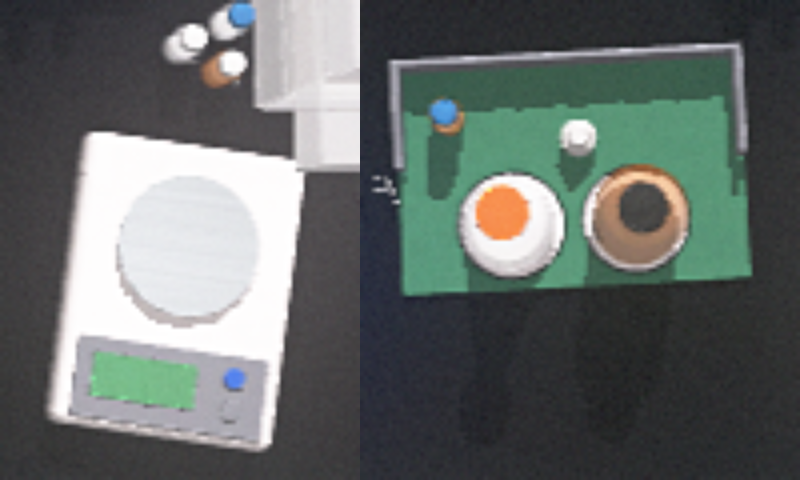

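Close-up: flask on the left mark, bottle on the right mark, with the weight between and behind them and nothing ambiguous. I'll set out to above the flask with the jaws along world x.

```bash
python3 - <<'E'
from h import *
p,r=tool(); print(go((.5045,.0625,.24)))
# desired: tool x down, y = world +x
D=R.from_matrix(np.array([[0,1,0],[0,0,-1],[-1,0,0]]).astype(float)) 
M=np.column_stack([[0,0,-1],[1,0,0],np.cross([0,0,-1],[1,0,0])]);print((r.inv()*R.from_matrix(M)).as_rotvec())
E
```

```text
[ -0.87 -42.9  -48.7 ]
[-1.15694780e+00 -7.18792473e-04  9.04491194e-04]
```

```bash
python3 -m creep '{"delta_pos":[[-0.1,-3,-3.4],[-0.2,-6,-6.8],[-0.3,-9,-10.2],[-0.4,-12,-13.6],[-0.4,-15,-17],[-0.5,-18,-20.4],[-0.6,-21,-23.9],[-0.6,-24,-27.2],[-0.7,-27,-30.7],[-0.8,-30,-34]],"dr":[[-0.1157,0,0],[-0.2314,0,0],[-0.3471,0,0],[-0.4628,0,0],[-0.5785,0,0],[-0.6942,0,0],[-0.81,0,0],[-0.9256,0,0],[-1.0413,0,0],[-1.157,0,0]]}' 1 40; python3 -c "
from h import *
print(go((.5045,.0625,.24)),tool()[1].as_matrix().round(3))"
```

```text
clock: 1.2
position: [0.4223, -0.1133, 0.2394]
ee_rot: [0.501, 0.499, 0.501, -0.499]
contact_force: [0.7, 0.0, -0.5]
width: 0.0853
[ -0.06   8.3  -17.54] [[ 0.001  1.     0.005]
 [-0.     0.005 -1.   ]
 [-1.     0.001  0.   ]]
```

```bash
python3 -m creep '{"delta_pos":[[0,1.6,-3.5],[0,3.3,-7],[0,5,-10.5],[0,6.6,-14],[0,8.3,-17.5],[0,8.3,-17.5],[0,8.3,-17.5]],"dr":[[0,0,0],[0,0,0],[0,0,0],[0,0,0],[0,0,0],[0,0,0],[0,0,0]]}'; python3 - <<'E'
from h import *
print(go((.5045,.0625,.24)),tool()[1].as_matrix().round(3))
w=img('wrist');px=w['pixels'];cv2.imwrite('pics/w1.png',px);P=cloud(w);z=P[...,2]
for n,z0,z1 in [('stopper+cap',.134,.15)]:
    m=((z>z0)&(z<z1)).astype(np.uint8)*255
    for c in cv2.findContours(m,0,1)[0]:
        if cv2.contourArea(c)>200:
            (x,y),r=cv2.minEnclosingCircle(c);print(n,x,y,r,ray(w,x,y,.139).round(4))
E
```

```text
clock: 1.9
position: [0.5046, 0.0604, 0.2388]
ee_rot: [0.5, 0.499, 0.501, -0.5]
contact_force: [-0.3, -0.1, 0.9]
width: 0.0853
[-0.12 -0.01 -0.21] [[-0.001  1.     0.002]
 [-0.001  0.002 -1.   ]
 [-1.    -0.001  0.001]]
stopper+cap 284.6865539550781 303.8805847167969 18.72017478942871 [ 0.5077 -0.0252  0.139 ]
stopper+cap 280.8333435058594 205.5 21.884889602661133 [0.5042 0.0621 0.139 ]
```

View pics/w1.png

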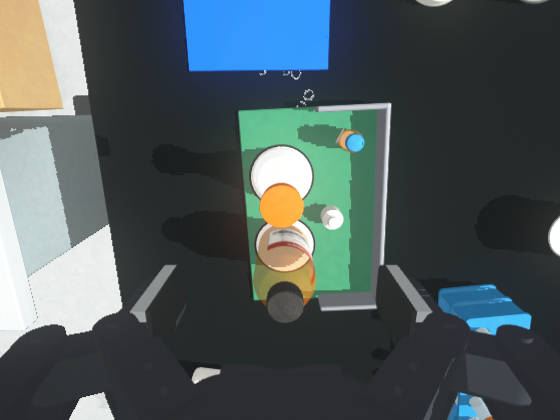

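The wrist view has the stopper at (281,205) and the cap at (285,304). That gives flask (0.504, 0.062) and bottle (0.508, -0.025), matching the top view. I'll descend and grip the stopper.

```bash
python3 -m creep '{"delta_pos":[[3.5,0,-0.2],[7,0,-0.2],[10,0,-0.2],[12,0,-0.2],[13.2,0,-0.2],[13.2,0,-0.2],[13.2,0,-0.2]],"dr":[[0,0,0],[0,0,0],[0,0,0],[0,0,0],[0,0,0],[0,0,0],[0,0,0]]}'; python3 -m creep '{"delta_pos":[[0,0,0],[0,0,0],[0,0,0],[0,0,0],[0,0,0],[0,0,0],[0,0,0],[0,0,0]],"dr":[[0,0,0],[0,0,0],[0,0,0],[0,0,0],[0,0,0],[0,0,0],[0,0,0],[0,0,0]]}' -1 30
```

```text
clock: 2.65
position: [0.5054, 0.0612, 0.108]
ee_rot: [0.5, 0.501, 0.499, -0.5]
contact_force: [0.3, 0.6, 1.3]
width: 0.0852
clock: 3.45
position: [0.5052, 0.0619, 0.108]
ee_rot: [0.5, 0.5, 0.5, -0.5]
contact_force: [-1.0, 0.4, 5.7]
width: 0.0341
```

```bash
python3 -m creep '{"delta_pos":[[-1,0,0],[-3,0,0],[-5,0,0],[-7,0,0],[-8,0,-1],[-8,-0.3,-3],[-8,-0.5,-6],[-8,-0.8,-9],[-8,-1.1,-12],[-8,-1.4,-15]],"dr":[[0,0,0],[0,0,0],[0,0,0],[0,0,0],[0,0,0],[0,0,0],[0,0,0],[0,0,0],[0,0,0],[0,0,0]]}';python3 -m creep '{"delta_pos":[[0,-0.3,-3],[0,-0.6,-6],[0,-0.9,-9],[0,-1.2,-12],[0,-1.3,-14],[0,-1.3,-14.9],[0,-1.3,-14.9],[0,-1.3,-14.9]],"dr":[[0,0,0],[0,0,0],[0,0,0],[0,0,0],[0,0,0],[0,0,0],[0,0,0],[0,0,0]]}'
```

```text
clock: 4.45
position: [0.4901, 0.2137, 0.1869]
ee_rot: [0.5, 0.5, 0.5, -0.5]
contact_force: [-0.6, -0.6, -1.0]
width: 0.0337
clock: 5.25
position: [0.4776, 0.3602, 0.1869]
ee_rot: [-0.5, -0.499, -0.5, 0.5]
contact_force: [-1.1, -0.2, -0.6]
width: 0.0335
```

```bash
python3 -m creep '{"delta_pos":[[2,0,0],[4,0,0],[6,0,0],[7,0,0],[7.6,0,0],[8,0,0],[8.2,0,0],[8.2,0,0],[8.2,0,0],[8.2,0,0]],"dr":[[0,0,0],[0,0,0],[0,0,0],[0,0,0],[0,0,0],[0,0,0],[0,0,0],[0,0,0],[0,0,0],[0,0,0]]}'; python3 - <<'E'
from h import *
b=img('scene');cv2.imwrite('pics/s2.png',cv2.resize(b['pixels'][180:400,200:500],None,fx=2.5,fy=2.5))
print(manip.get_state()['position'])
E
```

```text
clock: 6.25
position: [0.4782, 0.3611, 0.1058]
ee_rot: [0.5, 0.5, 0.5, -0.5]
contact_force: [0.6, -0.3, -0.8]
width: 0.0338
[0.47810426 0.36108097 0.10574246]
```

View pics/s2.png

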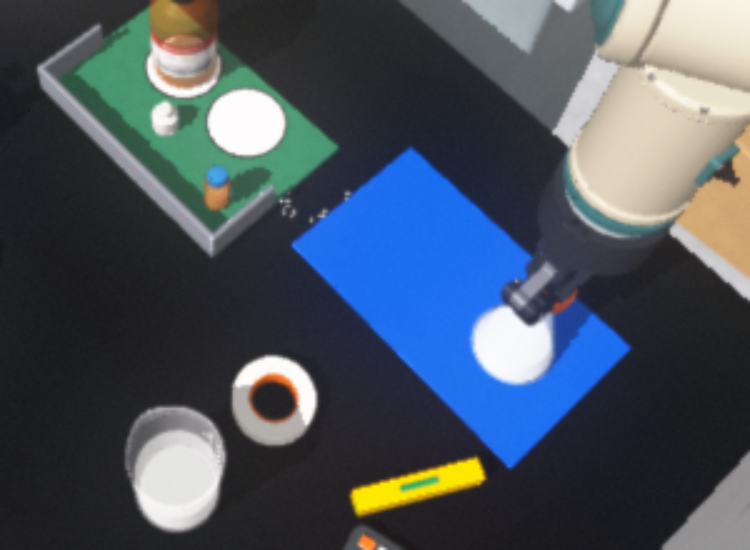

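The flask hangs upright over the mat at about (515,340), and the bare left mark shows at (247,122). I'll ease it down.

```bash
python3 -m creep '{"delta_pos":[[0.1,0,0],[0.2,0,0],[0.2,0,0]],"dr":[[0,0,0],[0,0,0],[0,0,0]]}'; python3 -m creep '{"delta_pos":[[0.1,0,0],[0.1,0,0]],"dr":[[0,0,0],[0,0,0]]}'
```

```text
clock: 6.6
position: [0.4781, 0.3612, 0.105]
ee_rot: [0.5, 0.501, 0.5, -0.499]
contact_force: [-1.8, -0.3, 8.1]
width: 0.0336
clock: 6.8
position: [0.4782, 0.3613, 0.105]
ee_rot: [0.5, 0.501, 0.5, -0.499]
contact_force: [-2.8, -1.3, 12.2]
width: 0.0338
```

```bash
python3 -m creep '{"delta_pos":[[-0.1,0,0],[-0.1,0,0],[-0.1,0,0],[-0.1,0,0],[-0.1,0,0],[-3,0,0],[-6,0,0],[-9,0,0],[-12,0,0],[-13.5,0,0]],"dr":[[0,0,0],[0,0,0],[0,0,0],[0,0,0],[0,0,0],[0,0,0],[0,0,0],[0,0,0],[0,0,0],[0,0,0]]}' 1; python3 -m creep '{"delta_pos":[[0,0.3,4],[0,0.6,8],[0,0.9,12],[0,1.2,16],[0,1.5,20],[0,1.8,24],[0,2.1,28],[0,2.4,32],[0,2.7,36],[0,3,38.7]],"dr":[[0,0,0],[0,0,0],[0,0,0],[0,0,0],[0,0,0],[0,0,0],[0,0,0],[0,0,0],[0,0,0],[0,0,0]]}'; python3 - <<'E'
from h import *
w=img('wrist');px=w['pixels'];cv2.imwrite('pics/w2.png',px);a=img('top')
P=cloud(w);z=P[...,2];m=((z>.134)&(z<.15)).astype(np.uint8)*255
for c in cv2.findContours(m,0,1)[0]:
    if cv2.contourArea(c)>200:
        (x,y),r=cv2.minEnclosingCircle(c);print(x,y,r,ray(w,x,y,.139).round(4))
print(tool()[0])
# bare left mark in top view, white blob
for d,n in [(a,'top'),(w,'wrist')]:
    m=cv2.inRange(cv2.cvtColor(d['pixels'],cv2.COLOR_BGR2HSV),(0,0,150),(180,60,255))
    for c in cv2.findContours(m,0,1)[0]:
        M=cv2.moments(c)
        if M['m00']>150:
            q=ray(d,M['m10']/M['m00'],M['m01']/M['m00'],.006)
            if np.hypot(q[0]-.505,q[1]-.062)<.03: print(n,M['m00'],q.round(4))
E
```

```text
clock: 7.8
position: [0.4789, 0.3615, 0.2401]
ee_rot: [0.5, 0.501, 0.5, -0.499]
contact_force: [0.5, 0.1, 0.6]
width: 0.0854
clock: 8.8
position: [0.5077, -0.0286, 0.2372]
ee_rot: [-0.5, -0.5, -0.499, 0.501]
contact_force: [-0.5, 0.1, -0.7]
width: 0.0857
280.9968566894531 205.38099670410156 20.769319534301758 [ 0.5076 -0.0263  0.139 ]
[ 0.50833537 -0.02947866  0.23709568]
wrist 3752.0 [0.5046 0.058  0.006 ]
```

View pics/w2.png

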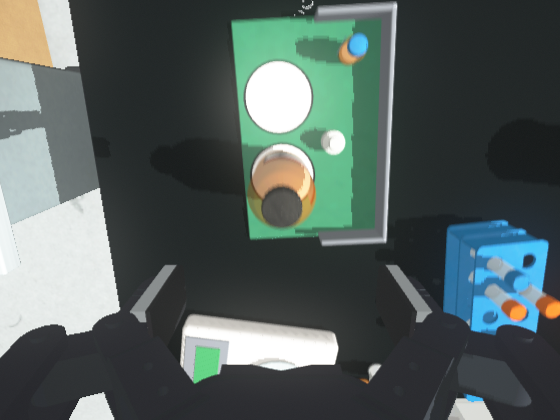

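Bottle cap at (281,205), bare left mark at (279,97), and the weight at (333,142) is untouched. Now I'll grip the bottle body.

```bash
python3 -m creep '{"delta_pos":[[3.5,0,-0.3],[7,0,-0.3],[10,0,-0.3],[12,0,-0.3],[14,0,-0.3],[15.2,0,-0.3],[15.6,0,-0.3],[15.6,0,-0.3]],"dr":[[0,0,0],[0,0,0],[0,0,0],[0,0,0],[0,0,0],[0,0,0],[0,0,0],[0,0,0]]}'; python3 -m creep '{"delta_pos":[[0,0,0],[0,0,0],[0,0,0],[0,0,0],[0,0,0],[0,0,0]],"dr":[[0,0,0],[0,0,0],[0,0,0],[0,0,0],[0,0,0],[0,0,0]]}' -1 50; python3 -m creep '{"delta_pos":[[-1,0,0],[-3,0,0],[-5,0,0],[-7,0,0],[-8,0,-1],[-8,-0.3,-3],[-8,-0.6,-6],[-8,-0.9,-9],[-8,-1.2,-12],[-8,-1.5,-15]],"dr":[[0,0,0],[0,0,0],[0,0,0],[0,0,0],[0,0,0],[0,0,0],[0,0,0],[0,0,0],[0,0,0],[0,0,0]]}'
```

```text
clock: 9.7
position: [0.5079, -0.0228, 0.0812]
ee_rot: [0.5, 0.5, 0.5, -0.5]
contact_force: [0.4, -0.7, 0.0]
width: 0.0852
clock: 10.3
position: [0.5086, -0.0232, 0.0825]
ee_rot: [0.501, 0.5, 0.499, -0.5]
contact_force: [-1.0, 0.3, 5.6]
width: 0.0613
clock: 11.3
position: [0.4918, 0.1287, 0.1608]
ee_rot: [0.5, 0.5, 0.5, -0.5]
contact_force: [0.5, 0.6, -4.4]
width: 0.0609
```

```bash
python3 -m creep '{"delta_pos":[[0,-0.4,-3],[0,-0.8,-6],[0,-1.2,-9],[0,-1.4,-10.5],[0,-1.4,-11],[0,-1.4,-11],[0,-1.4,-11]],"dr":[[0,0,0],[0,0,0],[0,0,0],[0,0,0],[0,0,0],[0,0,0],[0,0,0]]}'; python3 -m creep '{"delta_pos":[[2,0,0],[4,0,0],[6,0,0],[7,0,0],[7.5,0,0],[7.8,0,0],[8,0,0],[8.1,0,0],[8.1,0,0]],"dr":[[0,0,0],[0,0,0],[0,0,0],[0,0,0],[0,0,0],[0,0,0],[0,0,0],[0,0,0],[0,0,0]]}'
```

```text
clock: 12.0
position: [0.4789, 0.2359, 0.1611]
ee_rot: [-0.5, -0.5, -0.5, 0.501]
contact_force: [-0.2, -0.1, -4.1]
width: 0.0613
clock: 12.9
position: [0.4792, 0.237, 0.0807]
ee_rot: [0.5, 0.5, 0.5, -0.5]
contact_force: [-1.1, -0.5, -3.5]
width: 0.061
```

```bash
python3 -m creep '{"delta_pos":[[0.1,0,0],[0.2,0,0],[0.2,0,0]],"dr":[[0,0,0],[0,0,0],[0,0,0]]}'
```

```text
clock: 13.2
position: [0.4792, 0.2371, 0.0796]
ee_rot: [0.5, 0.5, 0.5, -0.5]
contact_force: [-2.4, -0.5, 3.3]
width: 0.0611
```

```bash
python3 -m creep '{"delta_pos":[[0,0,0],[0,0,0],[0,0,0],[0,0,0],[-0.1,0,0],[-3,0,0],[-6,0,0],[-9,0,0],[-12,0,0],[-14,0,0]],"dr":[[0,0,0],[0,0,0],[0,0,0],[0,0,0],[0,0,0],[0,0,0],[0,0,0],[0,0,0],[0,0,0],[0,0,0]]}' 1; python3 -m creep '{"delta_pos":[[-1,1.4,4],[-1,2.8,8],[-1,4.2,12],[-1,5.6,15],[-1,7,18],[-1,8.4,21],[-1,8.4,22.3],[-1,8.4,22.3],[-1,8.4,22.3]],"dr":[[0,0,0],[0,0,0],[0,0,0],[0,0,0],[0,0,0],[0,0,0],[0,0,0],[0,0,0],[0,0,0]]}'; python3 - <<'E'
from h import *
w=img('wrist');px=w['pixels'];cv2.imwrite('pics/w3.png',px);a=img('top')
P=cloud(w);z=P[...,2];m=((z>.028)&(z<.045)&(np.hypot(P[...,0]-.563,P[...,1]-.0135)<.03))
print(m.sum(),P[m].mean(0)); v,u=np.nonzero(m);print(u.min(),u.max(),v.min(),v.max(),ray(w,(u.min()+u.max())/2,(v.min()+v.max())/2,.036))
g=(z>.03)&(z<.045)&(P[...,0]>.59)&(abs(P[...,1]-.0135)<.03);print('panel xmin',np.percentile(P[g][:,0],[1,5,50]))
print(tool()[0],go((.563,.0135,.2)))
P=cloud(a)
for n,x,y in [('flask',.478,.361),('bottle',.479,.237)]:
    m=(P[...,2]>.12)&(np.hypot(P[...,0]-x,P[...,1]-y)<.04);print(n,P[m].mean(0).round(4))
E
```

```text
clock: 14.2
position: [0.4796, 0.2371, 0.2206]
ee_rot: [0.501, 0.501, 0.499, -0.499]
contact_force: [0.1, -0.2, -0.6]
width: 0.0853
clock: 15.1
position: [0.5622, 0.0147, 0.2281]
ee_rot: [0.499, 0.5, 0.5, -0.5]
contact_force: [0.7, -0.3, 0.4]
width: 0.0851
148 [0.56366527 0.01360025 0.03548198]
276 289 177 190 [0.5634635  0.01404425 0.036     ]
panel xmin [0.61461231 0.61575516 0.83532601]
[0.56222871 0.01524538 0.22833688] [2.83 0.08 0.18]
flask [0.4775 0.3605 0.1347]
bottle [0.4785 0.2332 0.1369]
```

View pics/w3.png

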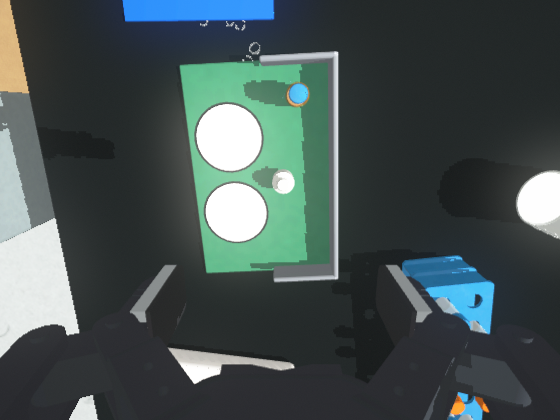

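Bay without the tall things: the bare marks are at (229,137) and (236,212), the weight at (284,181), and the panel's inner face is at x≈0.614. I'll measure the marks, then go down with the jaws half open.

```bash
python3 - <<'E'
from h import *
w=img('wrist')
m=cv2.inRange(cv2.cvtColor(w['pixels'],cv2.COLOR_BGR2HSV),(0,0,170),(180,50,255))
for c in cv2.findContours(m,0,1)[0]:
    if cv2.contourArea(c)>1500:
        (x,y),ax,_=cv2.fitEllipse(c);print(x,y,ax,ray(w,x,y,.006).round(4))
E
python3 -m creep '{"delta_pos":[[3,0.1,0.1],[6,0.1,0.1],[9,0.1,0.1],[12,0.1,0.1],[14.5,0.1,0.1],[16,0.1,0.1],[16,0.1,0.1],[16,0.1,0.1]],"dr":[[0,0,0],[0,0,0],[0,0,0],[0,0,0],[0,0,0],[0,0,0],[0,0,0],[0,0,0]]}' 0.1 30
```

```text
235.4762725830078 212.24996948242188 (57.297393798828125, 60.553226470947266) [ 0.5087 -0.0265  0.006 ]
541.3049926757812 203.38035583496094 (45.417728424072266, 67.1224365234375) [ 0.8652 -0.0151  0.006 ]
30.94715118408203 279.2690734863281 (71.59856414794922, 256.6374816894531) [ 0.2492 -0.1148  0.006 ]
228.49484252929688 137.4371795654297 (63.54841613769531, 66.81425476074219) [0.5043 0.0595 0.006 ]
clock: 16.05
position: [0.564, 0.0137, 0.0687]
ee_rot: [0.5, 0.5, 0.5, -0.5]
contact_force: [0.9, -0.1, 0.8]
width: 0.0469
```

```bash
python3 -m creep '{"delta_pos":[[2,0,0],[4,0,0],[5,0,0],[5.6,0,0],[5.8,0,0],[5.8,0,0]],"dr":[[0,0,0],[0,0,0],[0,0,0],[0,0,0],[0,0,0],[0,0,0]]}'; python3 -m creep '{"delta_pos":[[0,0,0],[0,0,0],[0,0,0],[0,0,0],[0,0,0],[0,0,0]],"dr":[[0,0,0],[0,0,0],[0,0,0],[0,0,0],[0,0,0],[0,0,0]]}' -1 30; python3 -m creep '{"delta_pos":[[-1,0,0],[-3,0,0],[-6,0,0],[-9,0,0],[-11,0,0],[-11,0,0],[-11,0,0]],"dr":[[0,0,0],[0,0,0],[0,0,0],[0,0,0],[0,0,0],[0,0,0],[0,0,0]]}'
```

```text
clock: 16.65
position: [0.5644, 0.0129, 0.0108]
ee_rot: [0.5, 0.5, 0.5, -0.5]
contact_force: [-0.5, 0.7, 0.1]
width: 0.0468
clock: 17.25
position: [0.5645, 0.0128, 0.0111]
ee_rot: [0.5, 0.5, 0.5, -0.5]
contact_force: [-0.8, -0.0, 5.8]
width: 0.0232
clock: 17.95
position: [0.5635, 0.0129, 0.1201]
ee_rot: [-0.5, -0.5, -0.5, 0.5]
contact_force: [0.3, 0.5, -1.0]
width: 0.0228
```

```bash
python3 - <<'E'
from h import *
print(tool()[0],manip.get_state()['width']); a=img('top');P=cloud(a);z=P[...,2]
m=(z>.043)&(z<.052)&(np.hypot(P[...,0]-.5,P[...,1]+.302)<.06)
c=cv2.findContours(m.astype(np.uint8)*255,0,1)[0];c=max(c,key=cv2.contourArea);(x,y),ax,_=cv2.fitEllipse(c);print('pan',ax,ray(a,x,y,.046).round(4))
cv2.imwrite('pics/t4.png',cv2.resize(a['pixels'][130:290,120:440],None,fx=2.4,fy=2.4))
E
```

```text
[0.56349328 0.01291368 0.12011848] 0.022797750516071285
pan (34.7495002746582, 34.942237854003906) [ 0.5009 -0.3016  0.046 ]
```

View pics/t4.png

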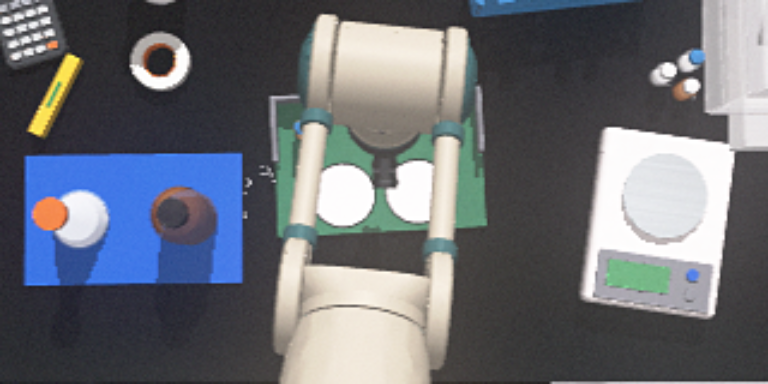

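Flask and bottle stand on the mat at (80,218) and (182,215), and the pan is at (665,195). Next, carry the weight to the pan at (0.5005, -0.302).

```bash
python3 -m creep '{"delta_pos":[[0,-0.6,3],[0,-1.4,7],[0,-2.2,11],[0,-3,15],[0,-3.8,19],[0,-4.6,23],[0,-5.4,27],[0,-6,30],[0,-6.3,31.5],[0,-6.3,31.5]],"dr":[[0,0,0],[0,0,0],[0,0,0],[0,0,0],[0,0,0],[0,0,0],[0,0,0],[0,0,0],[0,0,0],[0,0,0]]}'; python3 -m creep '{"delta_pos":[[2,0,0],[4,0,0],[5.5,0,0],[6.2,0,0],[6.5,0,0],[6.6,0,0],[6.6,0,0]],"dr":[[0,0,0],[0,0,0],[0,0,0],[0,0,0],[0,0,0],[0,0,0],[0,0,0]]}'
```

```text
clock: 19.0
position: [0.5, -0.3032, 0.1188]
ee_rot: [-0.498, -0.501, -0.5, 0.501]
contact_force: [0.7, 1.1, -1.3]
width: 0.0232
clock: 19.7
position: [0.5014, -0.3019, 0.0549]
ee_rot: [0.5, 0.5, 0.5, -0.5]
contact_force: [0.1, -0.5, -0.9]
width: 0.0229
```

```bash
python3 -m creep '{"delta_pos":[[0.15,0,0],[0.3,0,0],[0.3,0,0],[0.3,0,0]],"dr":[[0,0,0],[0,0,0],[0,0,0],[0,0,0]]}'; python3 -m creep '{"delta_pos":[[0.1,0,0],[0.1,0,0],[0.1,0,0]],"dr":[[0,0,0],[0,0,0],[0,0,0]]}'
```

```text
clock: 20.1
position: [0.5009, -0.3022, 0.0514]
ee_rot: [0.5, 0.5, 0.5, -0.5]
contact_force: [-0.4, 1.1, -0.4]
width: 0.0234
clock: 20.4
position: [0.501, -0.3023, 0.0511]
ee_rot: [0.5, 0.5, 0.5, -0.5]
contact_force: [-1.4, 1.4, 4.8]
width: 0.0232
```

```bash
python3 -m creep '{"delta_pos":[[0,0,0],[0,0,0],[0,0,0],[0,0,0],[-1,0,0],[-4,0,0],[-8,0,0],[-12,0,0],[-16,0,0],[-18,0,0]],"dr":[[0,0,0],[0,0,0],[0,0,0],[0,0,0],[0,0,0],[0,0,0],[0,0,0],[0,0,0],[0,0,0],[0,0,0]]}' 0.3; python3 -m creep '{"delta_pos":[[0,0,0],[0,0,0]],"dr":[[0,0,0],[0,0,0]]}' 1; python3 - <<'E'
from h import *
w=img('wrist');cv2.imwrite('pics/w5.png',w['pixels']);P=cloud(w);z=P[...,2]
m=(z>.066)&(z<.085)&(np.hypot(P[...,0]-.5,P[...,1]+.302)<.04);print(m.sum(),P[m].mean(0).round(4),P[m][:,2].max())
m=(z>.043)&(z<.05)&(np.hypot(P[...,0]-.5,P[...,1]+.302)<.06);v,u=np.nonzero(m)
c=max(cv2.findContours(m.astype(np.uint8)*255,0,1)[0],key=cv2.contourArea);(x,y),ax,_=cv2.fitEllipse(cv2.convexHull(c));print('pan',ax,ray(w,x,y,.046).round(4))
print(tool()[0])
E
```

```text
clock: 21.4
position: [0.5022, -0.303, 0.2353]
ee_rot: [0.503, 0.5, 0.497, -0.5]
contact_force: [0.7, 0.6, 0.2]
width: 0.0556
clock: 21.6
position: [0.5007, -0.3019, 0.2306]
ee_rot: [0.5, 0.5, 0.5, -0.5]
contact_force: [-1.3, 1.1, 0.6]
width: 0.0822
253 [ 0.5006 -0.3011  0.0731] 0.07747534433701415
pan (90.82632446289062, 92.81804656982422) [ 0.5011 -0.3007  0.046 ]
[ 0.50020381 -0.30160686  0.22944082]
```

View pics/w5.png

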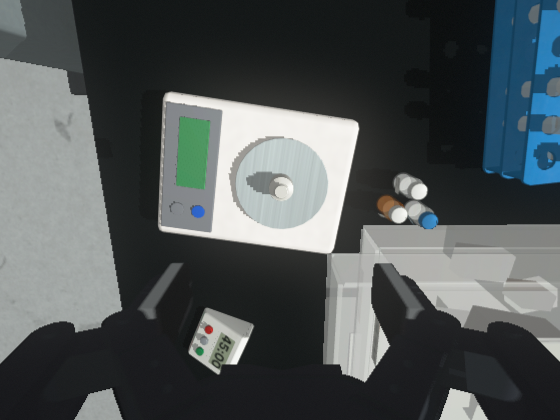

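The weight stands upright in the middle of the pan at (283,188), within 1 mm by measurement. Next is the bottle.

```bash
python3 -m creep '{"delta_pos":[[-0.5,0,-4],[-0.8,-0.2,-8],[-0.8,-0.4,-12],[-0.8,-0.6,-16],[-0.8,-0.8,-20],[-0.8,-1,-24],[-0.8,-1.2,-28],[-0.8,-1.4,-32],[-0.8,-1.6,-36],[-0.8,-1.8,-40]],"dr":[[0,0,0],[0,0,0],[0,0,0],[0,0,0],[0,0,0],[0,0,0],[0,0,0],[0,0,0],[0,0,0],[0,0,0]]}'; python3 -m creep '{"delta_pos":[[0,-0.1,-4],[0,-0.2,-8],[0,-0.4,-12],[0,-0.4,-13.6],[0,-0.4,-13.6],[0,-0.4,-13.6]],"dr":[[0,0,0],[0,0,0],[0,0,0],[0,0,0],[0,0,0],[0,0,0]]}';python3 - <<'E'
from h import *
w=img('wrist');P=cloud(w);z=P[...,2];m=((z>.128)&(z<.15)).astype(np.uint8)*255
for c in cv2.findContours(m,0,1)[0]:
    if cv2.contourArea(c)>200:
        (x,y),r=cv2.minEnclosingCircle(c);print(x,y,r,ray(w,x,y,.136).round(4))
print(tool()[0])
E
```

```text
clock: 22.65
position: [0.4815, 0.0994, 0.2364]
ee_rot: [-0.499, -0.499, -0.501, 0.501]
contact_force: [0.8, 0.6, -0.1]
width: 0.0855
clock: 23.25
position: [0.4784, 0.233, 0.2371]
ee_rot: [-0.5, -0.499, -0.5, 0.501]
contact_force: [0.6, 0.2, 0.5]
width: 0.0854
281.387939453125 205.26437377929688 20.80631446838379 [0.4783 0.2344 0.136 ]
280.5 25.179244995117188 28.57008934020996 [0.4775 0.3597 0.136 ]
[0.47858852 0.2325869  0.23739083]
```

```bash
python3 -m creep '{"delta_pos":[[3.5,0,-0.1],[7,0,-0.1],[10,0,-0.1],[12,0,-0.1],[14,0,-0.1],[15.2,0,-0.1],[15.6,0,-0.1],[15.6,0,-0.1]],"dr":[[0,0,0],[0,0,0],[0,0,0],[0,0,0],[0,0,0],[0,0,0],[0,0,0],[0,0,0]]}'; python3 -m creep '{"delta_pos":[[0,0,0],[0,0,0],[0,0,0],[0,0,0],[0,0,0],[0,0,0]],"dr":[[0,0,0],[0,0,0],[0,0,0],[0,0,0],[0,0,0],[0,0,0]]}' -1 50; python3 -m creep '{"delta_pos":[[-1,0,0],[-3,0,0],[-5,0,0],[-7,0,0],[-8,0,1],[-8,0.3,3],[-8,0.6,6],[-8,0.9,9],[-8,1.2,12],[-8,1.5,15]],"dr":[[0,0,0],[0,0,0],[0,0,0],[0,0,0],[0,0,0],[0,0,0],[0,0,0],[0,0,0],[0,0,0],[0,0,0]]}'
```

```text
clock: 24.1
position: [0.479, 0.2342, 0.0822]
ee_rot: [-0.5, -0.5, -0.5, 0.5]
contact_force: [0.1, -0.2, -0.4]
width: 0.0851
clock: 24.7
position: [0.4794, 0.2351, 0.0835]
ee_rot: [0.5, 0.5, 0.5, -0.499]
contact_force: [-1.7, -1.1, 5.2]
width: 0.0609
clock: 25.7
position: [0.493, 0.0831, 0.1618]
ee_rot: [-0.5, -0.499, -0.5, 0.5]
contact_force: [0.0, 0.3, -4.0]
width: 0.0614
```

```bash
python3 -m creep '{"delta_pos":[[0,0.4,3],[0,0.8,6],[0,1.2,9],[0,1.4,10.5],[0,1.4,10.8],[0,1.4,10.8],[0,1.4,10.8]],"dr":[[0,0,0],[0,0,0],[0,0,0],[0,0,0],[0,0,0],[0,0,0],[0,0,0]]}'; python3 -m creep '{"delta_pos":[[2,0,0],[4,0,0],[5.5,0,0],[6.5,0,0],[7,0,0],[7.2,0,0],[7.4,0,0],[7.4,0,0],[7.4,0,0]],"dr":[[0,0,0],[0,0,0],[0,0,0],[0,0,0],[0,0,0],[0,0,0],[0,0,0],[0,0,0],[0,0,0]]}'
```

```text
clock: 26.4
position: [0.5074, -0.022, 0.1621]
ee_rot: [0.5, 0.5, 0.501, -0.5]
contact_force: [-0.5, 0.2, -2.0]
width: 0.0608
clock: 27.3
position: [0.5082, -0.0232, 0.0888]
ee_rot: [0.5, 0.5, 0.5, -0.5]
contact_force: [-0.2, -0.5, -4.2]
width: 0.061
```

```bash
python3 -m creep '{"delta_pos":[[0,0,0.2],[0.1,0,0.2],[0.2,0,0.2],[0.2,0,0.2],[0.25,0,0.2]],"dr":[[0,0,0],[0,0,0],[0,0,0],[0,0,0],[0,0,0]]}';  python3 -m creep '{"delta_pos":[[0.05,0,0],[0.05,0,0]],"dr":[[0,0,0],[0,0,0]]}'
```

```text
clock: 27.8
position: [0.508, -0.0253, 0.0865]
ee_rot: [0.5, 0.5, 0.5, -0.5]
contact_force: [-3.4, -0.7, 7.6]
width: 0.0615
clock: 28.0
position: [0.508, -0.0253, 0.0866]
ee_rot: [0.5, 0.5, 0.5, -0.5]
contact_force: [-1.7, -0.5, 7.2]
width: 0.0614
```

Bottle is seated. I'll release it, rise and go to the flask at (0.4775, 0.3605).

```bash
python3 -m creep '{"delta_pos":[[0,0,0],[0,0,0],[0,0,0],[0,0,0],[-0.1,0,0],[-3,0,0],[-6,0,0],[-9,0,0],[-12,0,0],[-15,0,0]],"dr":[[0,0,0],[0,0,0],[0,0,0],[0,0,0],[0,0,0],[0,0,0],[0,0,0],[0,0,0],[0,0,0],[0,0,0]]}' 1; python3 -m creep '{"delta_pos":[[0,-0.3,-4],[0,-0.6,-8],[0,-0.9,-12],[0,-1.2,-16],[0,-1.5,-20],[0,-1.8,-24],[0,-2.1,-28],[0,-2.4,-32],[0,-2.7,-36],[0,-3,-38.5]],"dr":[[0,0,0],[0,0,0],[0,0,0],[0,0,0],[0,0,0],[0,0,0],[0,0,0],[0,0,0],[0,0,0],[0,0,0]]}'; python3 -m creep '{"delta_pos":[[0,0,0],[0,0,0]],"dr":[[0,0,0],[0,0,0]]}'; python3 - <<'E'
from h import *
w=img('wrist');P=cloud(w);z=P[...,2];m=((z>.128)&(z<.15)).astype(np.uint8)*255
for c in cv2.findContours(m,0,1)[0]:
    if cv2.contourArea(c)>200:
        (x,y),r=cv2.minEnclosingCircle(c);print(x,y,r,ray(w,x,y,.136).round(4))
print(tool()[0])
E
```

```text
clock: 29.0
position: [0.5077, -0.0251, 0.2365]
ee_rot: [0.5, 0.5, 0.5, -0.5]
contact_force: [0.0, -0.2, 0.1]
width: 0.0855
clock: 30.0
position: [0.4774, 0.3628, 0.235]
ee_rot: [0.5, 0.5, 0.501, -0.499]
contact_force: [-0.3, -0.4, 0.3]
width: 0.0858
clock: 30.2
position: [0.4776, 0.3599, 0.2348]
ee_rot: [0.501, 0.499, 0.5, -0.5]
contact_force: [0.1, -0.7, -0.2]
width: 0.0856
281.22515869140625 205.55628967285156 22.068239212036133 [0.4775 0.3618 0.136 ]
[0.47775433 0.35918997 0.23495268]
```

```bash
python3 -m creep '{"delta_pos":[[3.5,0,-0.1],[7,0,-0.1],[10,0,-0.1],[12,0,-0.1],[12.9,0,-0.1],[12.9,0,-0.1],[12.9,0,-0.1]],"dr":[[0,0,0],[0,0,0],[0,0,0],[0,0,0],[0,0,0],[0,0,0],[0,0,0]]}'; python3 -m creep '{"delta_pos":[[0,0,0],[0,0,0],[0,0,0],[0,0,0],[0,0,0],[0,0,0],[0,0,0],[0,0,0]],"dr":[[0,0,0],[0,0,0],[0,0,0],[0,0,0],[0,0,0],[0,0,0],[0,0,0],[0,0,0]]}' -1 30; python3 -m creep '{"delta_pos":[[-1,0,0],[-3,0,0],[-5,0,0],[-7,0,0],[-8,0,1],[-8,0.3,3],[-8,0.6,6],[-8,0.9,9],[-8,1.2,12],[-8,1.4,15]],"dr":[[0,0,0],[0,0,0],[0,0,0],[0,0,0],[0,0,0],[0,0,0],[0,0,0],[0,0,0],[0,0,0],[0,0,0]]}'
```

```text
clock: 30.95
position: [0.4788, 0.3607, 0.1073]
ee_rot: [0.5, 0.501, 0.5, -0.5]
contact_force: [-0.1, 0.8, 0.0]
width: 0.0855
clock: 31.75
position: [0.4782, 0.3612, 0.107]
ee_rot: [0.5, 0.5, 0.5, -0.5]
contact_force: [-0.5, -0.8, 5.5]
width: 0.0338
clock: 32.75
position: [0.4912, 0.2089, 0.1858]
ee_rot: [-0.5, -0.499, -0.5, 0.501]
contact_force: [0.1, 0.1, 0.1]
width: 0.0337
```

```bash
python3 -m creep '{"delta_pos":[[0,0.4,3],[0,0.8,6],[0,1.1,9],[0,1.3,12],[0,1.3,14],[0,1.3,14.9],[0,1.3,14.9],[0,1.3,14.9]],"dr":[[0,0,0],[0,0,0],[0,0,0],[0,0,0],[0,0,0],[0,0,0],[0,0,0],[0,0,0]]}'; python3 -m creep '{"delta_pos":[[2,0,0],[4,0,0],[5.5,0,0],[6.5,0,0],[7,0,0],[7.3,0,0],[7.5,0,0],[7.5,0,0],[7.5,0,0]],"dr":[[0,0,0],[0,0,0],[0,0,0],[0,0,0],[0,0,0],[0,0,0],[0,0,0],[0,0,0],[0,0,0]]}'
```

```text
clock: 33.55
position: [0.5046, 0.0624, 0.1861]
ee_rot: [0.5, 0.5, 0.5, -0.5]
contact_force: [0.9, 0.6, -1.1]
width: 0.034
clock: 34.45
position: [0.5053, 0.0619, 0.1118]
ee_rot: [0.5, 0.5, 0.5, -0.5]
contact_force: [-1.2, -0.0, -0.8]
width: 0.0339
```

```bash
python3 -m creep '{"delta_pos":[[0.1,0,0],[0.15,0,0],[0.2,0,0],[0.2,0,0]],"dr":[[0,0,0],[0,0,0],[0,0,0],[0,0,0]]}';  python3 -m creep '{"delta_pos":[[0.05,0,0],[0.05,0,0]],"dr":[[0,0,0],[0,0,0]]}'
```

```text
clock: 34.85
position: [0.5051, 0.0618, 0.11]
ee_rot: [0.5, 0.5, 0.5, -0.5]
contact_force: [-1.2, -0.1, 3.9]
width: 0.0339
clock: 35.05
position: [0.5052, 0.0618, 0.11]
ee_rot: [0.5, 0.5, 0.5, -0.5]
contact_force: [-2.7, -1.3, 8.4]
width: 0.0335
```

Flask is seated. I'll release it, rise, move aside to the left and check everything.

```bash
python3 -m creep '{"delta_pos":[[0,0,0],[0,0,0],[0,0,0],[0,0,0],[-0.1,0,0],[-3,0,0],[-6,0,0],[-9,0,0],[-12,0,0],[-14,0,0]],"dr":[[0,0,0],[0,0,0],[0,0,0],[0,0,0],[0,0,0],[0,0,0],[0,0,0],[0,0,0],[0,0,0],[0,0,0]]}' 1; python3 -m creep '{"delta_pos":[[0,-0.3,-4],[0,-0.6,-8],[0,-0.9,-12],[0,-1.2,-16],[0,-1.5,-20],[0,-1.8,-24],[0,-2.1,-28],[0,-2.1,-28],[0,-2.1,-28],[0,-2.1,-28]],"dr":[[0,0,0],[0,0,0],[0,0,0],[0,0,0],[0,0,0],[0,0,0],[0,0,0],[0,0,0],[0,0,0],[0,0,0]]}'; python3 - <<'E'
from h import *
a=img('top');P=cloud(a);z=P[...,2]
for n,x,y,lo in [('flask',.505,.062,.125),('bottle',.508,-.026,.137),('weight',.5,-.301,.066),('vial',.576,.103,.04)]:
    m=(z>lo)&(np.hypot(P[...,0]-x,P[...,1]-y)<.035);print(n,m.sum(),P[m].mean(0).round(4))
cv2.imwrite('pics/t6.png',cv2.resize(a['pixels'][140:280,120:440],None,fx=2.4,fy=2.4)); b=img('scene');cv2.imwrite('pics/s6.png',b['pixels'])
E
```

```text
clock: 36.05
position: [0.5056, 0.0619, 0.2511]
ee_rot: [0.501, 0.501, 0.499, -0.499]
contact_force: [0.3, -0.5, -0.0]
width: 0.0851
clock: 37.05
position: [0.4838, 0.341, 0.2486]
ee_rot: [-0.5, -0.5, -0.5, 0.5]
contact_force: [-0.9, -0.2, 0.3]
width: 0.0852
flask 151 [0.5052 0.0624 0.1377]
bottle 120 [ 0.5071 -0.0257  0.1412]
weight 45 [ 0.501  -0.3001  0.0721]
vial 47 [0.5766 0.1047 0.0519]
```

View pics/t6.png

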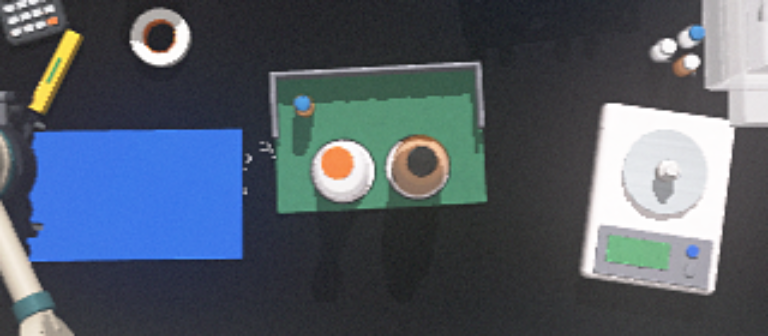

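View pics/s6.png

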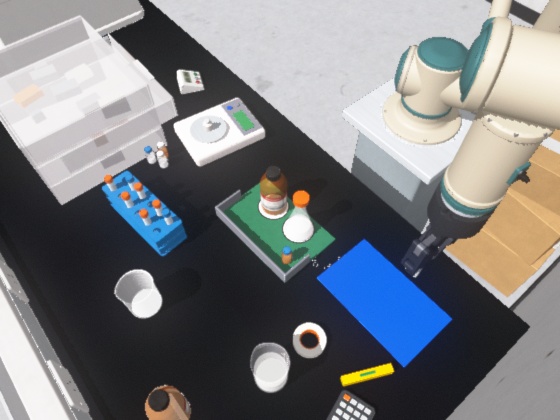

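Both views show the flask (342,170) and bottle (418,167) back on their marks in the top crop. The weight is on the pan at (667,171), the vial is in place, and the arm is clear. Handing in.

```bash
python3 -c "
from rig import manip
print(manip.sign_off())"
```

```text
the job is handed in; nothing more can be done
None
```

I moved the flask and then the bottle to the blue mat, set the weight on the balance pan, put the bottle and then the flask back on their marks, and handed the job in at about 37 s of the 144 s. The hand-in reports no verdict.

The last top-view checks, compared with the positions at the start:

| Item | Offset | Limit |
|---|---|---|
| Flask from its start | under 1 mm | 15 mm |
| Bottle from its start | under 1 mm | 15 mm |
| Weight from the pan centre | 1–2 mm | 15 mm |
| Vial from its start | about 1.5 mm (camera noise) | 20 mm |

In the last pictures everything stands upright and the gripper is clear.

One small disagreement: a wrist view put the left mark 2–4 mm from where the flask stood at the start. I returned the flask to its measured start position, well inside the limit either way.

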